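# Lay out the fruit mosaic in its frame

## Robot

A 6-joint arm with a two-finger parallel gripper is mounted at the origin on the work surface. World frame = base frame: x ahead of the robot, y to its left, z up, the work surface at z = 0. Lengths are in m, angles in rad, forces in N, time in s.
With the tool pointing down it reaches from about 0.425 to 0.95 m from the base axis. Payload 3.5 kg.
Tool frame: the origin (TCP) lies midway between the tips of the shut fingers; the grasp point (between the pads) lies ctrl.grasp_offset behind it (ctrl.grasp_offset is the distance from the TCP to the grasp point, in m); x points along the fingers, y is the direction in which the jaws open and shut, and the axes are right-handed (so a half turn about x gives the same grasp; the last joint's range is limited). The gripper opens to 85 mm and grips with 20 to 120 N. Pads are 22 mm wide; open, the fingers measure 114 mm over their backs; the gripper's body (76 mm by 85 mm) begins 54 mm behind the grasp point. The pads swing forward as they close: fully open they stand 13 mm farther back than shut.
Start: joints at [-1.312, 0.286, 1.577, -0, 1.279, -0.15], TCP at [0.268, -0.619, 0.231] pointing down, gripper open.
Joint ranges: [-2.77, 2.77], [-0.9, 2.22], [0.21, 2.48], [-1.53, 4.67], [0.24, 2.81], [-2.84, 2.84]. Speed limits (rad/s): [2.79, 2.79, 3.14, 3.14, 3.14, 3.14].

## Interface

Orientations are given as a unit quaternion [x, y, z, w].
In Python, from plant import readout, read_camera, sign_off, ctrl gives the robot as it stands.
- The arm moves only by the tool drive_tool, never from a script. Its argument "steps" is a list of rows, each a list of 5 numbers: the shift along the tool's x, y, z in cm, then the turn about the tool's x in degrees, then the opening, from 0 (shut) to 1 (fully open). A call has 1 to 10 rows; each row shifts and turns the commanded pose from where the row before left it, along the tool's axes as they then stand; what a row does not reach is not made up. A row lasts 1/10 s, in which the tool goes at most 50 mm and 8.59 degrees, less where a joint would pass 70% of its speed; a pose out of reach is approached as far as the arm can. A call is refused whole if a number of a shift passes 5 or a number of a turn 8.59, either way. A call with a gripper value outside its range is refused whole. The fingers move at their own pace and stop on an object; "force" is the grip in N (left out, the last holds). Time passes only in rows, so rows that do not move let the fingers close. It gives the time, the measured TCP pose, the force and the opening at its end, in the units of the state.
- readout.get_state(): the state, without advancing time (a new reading comes with each control period).
- read_camera(name): name is "side" or "top" or "wrist"; returns a dict with "frame" (384x512x3 uint8, red, green, blue), "vertical_fov" (degrees; the focal length in pixels is half the picture's height over the tangent of half this angle, whatever the lens; pixels are square), "cx", "cy" (the principal point, pixels), "eye" and "orientation" of the camera in the world. Camera axes: x right, y up, looking along -z (the intrinsics and any distortion apply to the point x, -y, -z); pixel columns grow to the right and rows downward; lengths in m; the calibration is good to about 2 mm. A picture is of the moment at which its call begins. There is no depth.
- sign_off(): hands the job in, once; it reports no verdict.
The state is a dict: "time": time; "qpos": joint angles; "dq": joint speeds; "joint_efforts": joint torques, N m; "eef_pos": TCP position; "tcp_rot": TCP orientation; "contact_force": force on the tool from outside, world axes, zero at the start; "wrist_torque": the same for the moment, N m; "opening": opening from 0.0 (shut) to 1.0 (fully open).
Only numpy, scipy, OpenCV 4.12 (cv2) and the standard library are available. Lean on these libraries where they do the work, as an engineer would, in place of code of your own. Each camera call takes 0.05 s, during which the arm holds its last target. There are 200 camera calls.

## Task

Lay the four loose tiles flat in the picture frame, whose brass hanging ring marks the top of the picture, one after another in this order: the orange midway between the glued lemon and pomegranate and level with them; the green leaf straight above the lemon, pointing up and down; the blue plum straight below the pomegranate; and last the pink flower on top of the orange, in its middle. Leave a gap of about a finger's width (16 mm) between leaf and lemon and between plum and pomegranate, let go of each tile before going on to the next, and leave the tape, glue and pliers where they are.

Things in the scene. Friction and masses are not known exactly. Their poses are not given: they have to be found in the camera images.
- frame: Square wooden picture frame, fixed flat on the table at any yaw: 270 mm outside, 240 mm inside, rim 18 mm high, grey panel surface 6 mm above the table. Brass hanging ring (sticks out 43 mm) at the middle of one outer edge: the TOP of the picture. Blue 12 mm chips in the corners. Origin: centre of underside; x to the ring (up in the picture), y to the picture's left, z up.
- lemon: Yellow round lemon tile, diameter 40 mm, 12 mm thick, small nubs left and right (52 mm over them), glued to the panel (fixed). Origin: centre of underside, 6 mm above the table. Axes parallel to the frame's. The pomegranate lies level with it, centres 120 mm apart; which one is on the left changes.
- pomegranate: Dark red round pomegranate tile, diameter 40 mm, 12 mm thick, with a three-toothed crown at its upper side (27 mm from its centre); glued to the panel (fixed). Origin: centre of its underside, 6 mm above the table. Axes parallel to the frame's.
- orange: Loose orange-slice tile: round, diameter 44 mm, 14 mm thick, flat top with pale spokes, about 50 g. Starts flat on the table beside the frame. Origin: centre of its underside, z up.
- leaf: Loose green leaf tile: 64 mm long, 32 mm wide at the middle (the middle 24 mm has straight parallel sides), both ends tapered alike, 12 mm thick, about 35 g. Starts flat on the table beside the frame. Origin: centre of its underside; x along its length, y across its width, z up. Both ways round are the same.
- plum: Loose blue plum tile: round, diameter 36 mm, 12 mm thick, about 30 g. Starts flat on the table beside the frame. Origin: centre of its underside, z up.
- flower: Loose pink flower tile with a yellow middle: round outline of diameter 30 mm, 10 mm thick, about 18 g. Starts flat on the table beside the frame. Origin: centre of its underside, z up.
- tape_roll: Bystander: loose red roll of tape lying flat, outside diameter 90 mm, 30 mm high. Origin: centre of its underside.
- glue: Bystander: loose white glue bottle with a red cap, standing, diameter 48 mm, 130 mm high. Origin: centre of its underside.
- pliers: Bystander: loose pliers lying flat, about 140 mm long and 12 mm high. Origin: under the pivot; x towards the jaws.
There are look-alikes about, which are no part of the job. Of the things shaped like the plum, the blue one is meant. There is more than one size of the leaf; the one meant has the size given above.

How it is judged:
On the way, in this order (a step that is already met when the one before it is completed fails the run):
1. the orange lies between lemon and pomegranate, let go (x of orange in the frame of lemon between -0.012 and 0.012 m and horizontal distance between orange and lemon below 0.071 m and horizontal distance between orange and pomegranate below 0.071 m and height (world z) of orange between 0.002 and 0.01 m and angle between orange's own z axis and vertical below 0.12 rad and linear speed of orange below 0.02 m/s and contact force between the fingers and orange below 0.05 N), for 0.2 s.
2. the leaf lies upright above the lemon, let go (y of leaf in the frame of lemon between -0.012 and 0.012 m and x of leaf in the frame of lemon between 0.054 and 0.082 m and angle between the x axis of leaf and the x axis of frame, either way round below 0.26 rad and height (world z) of leaf between 0.002 and 0.01 m and angle between leaf's own z axis and vertical below 0.12 rad and linear speed of leaf below 0.02 m/s and contact force between the fingers and leaf below 0.05 N), for 0.2 s.
3. the plum lies below the pomegranate, let go (y of plum in the frame of pomegranate between -0.012 and 0.012 m and x of plum in the frame of pomegranate between -0.068 and -0.04 m and height (world z) of plum between 0.002 and 0.01 m and angle between plum's own z axis and vertical below 0.12 rad and linear speed of plum below 0.02 m/s and contact force between the fingers and plum below 0.05 N), for 0.2 s.
4. the flower lies on the middle of the orange, let go (horizontal distance between flower and orange below 0.009 m and height (world z) of flower between 0.016 and 0.025 m and angle between flower's own z axis and vertical below 0.12 rad and linear speed of flower below 0.02 m/s and contact force between the fingers and flower below 0.05 N), for 0.2 s.
At the end, for the whole second after the job is handed in: All flat, at rest, released: orange within 12 mm of level and 11 mm of midway between lemon and pomegranate; leaf centre 54-82 mm above lemon's, upright to 15 deg; plum centre 40-68 mm below pomegranate's; both within 12 mm sideways; flower on the orange within 9 mm of its middle (all of step 1 and all of step 2 and all of step 3 and all of step 4); the robot touches nothing.
It fails at once if the tape roll is moved more than 20 mm (distance of tape_roll from where it was at the start of the episode above 0.02 m).
It fails at once if the glue bottle is moved more than 20 mm (distance of glue from where it was at the start of the episode above 0.02 m).
It fails at once if the pair of pliers is moved more than 20 mm (distance of pliers from where it was at the start of the episode above 0.02 m).
It also fails if it takes over 90 s, if anything falls off the work surface, if the arm or the gripper's body presses on something with over 40 N, if the wrist force passes 120 N, or if a joint passes its speed limit or range.

## Working session

There is one attempt and no reset: what is moved stays moved. The work goes in short steps, Python scripts to look and compute and a tool call to move; the robot and the scene stay as the last step left them, time stands still between calls to the robot, and variables do not carry over. Pictures are saved under pics/ and viewed, about 12 in all and at most 16, crops included, and the job is handed in when it is done.

Besides the shell and the picture viewer there is one more tool, called after "Call:" in YAML: its name, and indented under it one key for each argument. drive_tool: Moves the arm, as the interface text tells. Its arguments: {"type":"object","properties":{"steps":{"type":"array","items":{"type":"array","items":{"type":"number"}}},"force":{"type":"number"}},"required":["steps"]}

```bash
ls; mkdir -p pics
python3 - <<'E'
from plant import readout, read_camera, ctrl
import cv2
s=readout.get_state(); print({k:s[k] for k in("time","eef_pos","tcp_rot","opening")}, ctrl.grasp_offset)
for n in("top","side","wrist"):
    c=read_camera(n); print(n,{k:c[k] for k in c if k!="frame"})
    cv2.imwrite(f"pics/{n}0.png",cv2.resize(c["frame"][:,:,::-1],(800,600),interpolation=cv2.INTER_CUBIC))
    cv2.imwrite(f"pics/{n}0raw.png",c["frame"][:,:,::-1])
E
```

```text
pics
{'time': 0.0, 'eef_pos': array([ 0.26818054, -0.61872386,  0.22992874]), 'tcp_rot': array([-0.69234972, -0.14436314,  0.69242263, -0.14269564]), 'opening': 1.0010568058334826} 0.0187
top {'vertical_fov': 50.14559802574893, 'cx': 253.7911233489424, 'cy': 187.32658192035478, 'eye': array([ 0.33655631, -0.0030593 ,  1.21354339]), 'orientation': array([ 0.0427694 , -0.06033183, -0.70137945,  0.70894126])}
side {'vertical_fov': 42.99386169126788, 'cx': 261.36433414174155, 'cy': 192.50183796602855, 'eye': array([0.46164553, 1.01847699, 1.04962084]), 'orientation': array([-0.00946893,  0.39138946,  0.91975921, -0.02770623])}
wrist {'vertical_fov': 64.30956768836123, 'cx': 251.97280947297946, 'cy': 193.04220843953124, 'eye': array([ 0.33209365, -0.59211907,  0.37371063]), 'orientation': array([-0.11424036,  0.07652851, -0.54339865,  0.82813672])}
```

View pics/top0.png

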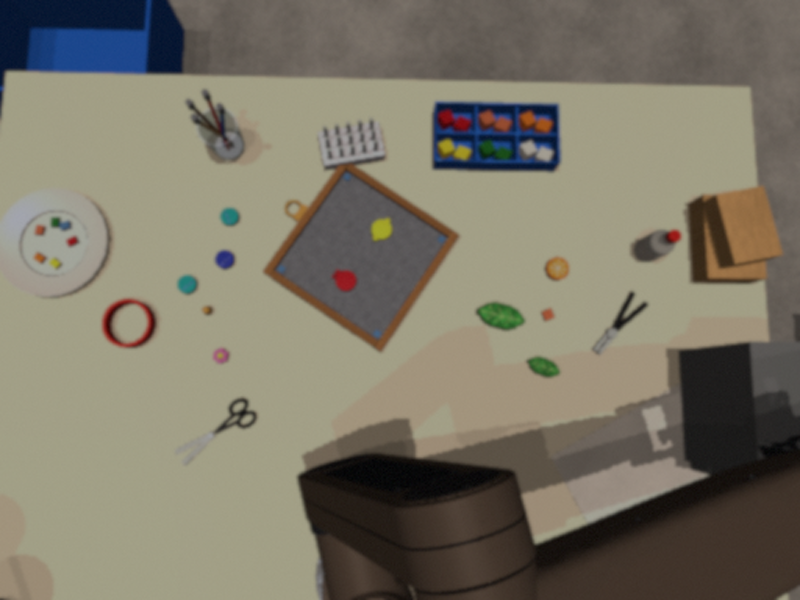

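View pics/side0.png

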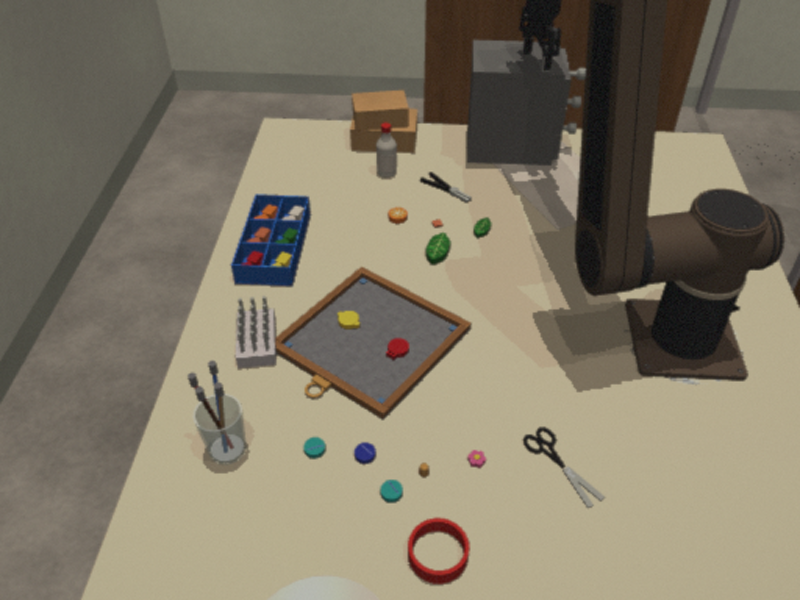

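The top view (800x600) shows the frame centred near (360,258), with the ring at upper left (296,210), the lemon at (381,229) and the pomegranate at (345,280). The orange is at (557,268), the blue plum at (225,260) with teal look-alikes at (230,217) and (188,285), and the flower at (221,355). There are two leaves, at (500,316) and (543,367), so I'll measure their sizes to choose.

```bash
cat > h.py <<'E'
import numpy as np, cv2
from scipy.spatial.transform import Rotation as R
from plant import readout, read_camera, ctrl
def cam(n,save=None):
    c=read_camera(n)
    if save: cv2.imwrite(f"pics/{save}.png",cv2.resize(c["frame"][:,:,::-1],(800,600),interpolation=cv2.INTER_CUBIC))
    return c
def p2w(c,u,v,z):
    H=c["frame"].shape[0]; f=H/2/np.tan(np.radians(c["vertical_fov"])/2)
    u=np.atleast_1d(u).astype(float); v=np.atleast_1d(v).astype(float)
    d=np.c_[(u-c["cx"])/f,-(v-c["cy"])/f,-np.ones_like(u)]
    d=R.from_quat(c["orientation"]).apply(d); e=np.array(c["eye"])
    return (e+d*((z-e[2])/d[:,2])[:,None])[:,:2]
def w2p(c,P):
    H=c["frame"].shape[0]; f=H/2/np.tan(np.radians(c["vertical_fov"])/2)
    q=R.from_quat(c["orientation"]).inv().apply(np.atleast_2d(P)-c["eye"])
    return np.c_[c["cx"]-f*q[:,0]/q[:,2], c["cy"]+f*q[:,1]/q[:,2]]
RNG=dict(orange=((5,90,120),(22,255,255)),leaf=((40,90,30),(80,255,255)),plum=((112,90,40),(135,255,255)),
 flower=((140,60,80),(176,255,255)),lemon=((24,140,110),(36,255,255)),pom=((173,150,80),(8,255,255)),red=((173,150,80),(8,255,255)),teal=((82,90,60),(100,255,255)))
def blobs(c,col,z,amin=20):
    hsv=cv2.cvtColor(c["frame"],cv2.COLOR_RGB2HSV); lo,hi=map(np.array,RNG[col])
    if lo[0]>hi[0]:
        m=cv2.inRange(hsv,np.array([0,*lo[1:]]),hi)|cv2.inRange(hsv,lo,np.array([179,*hi[1:]]))
    else: m=cv2.inRange(hsv,lo,hi)
    m=cv2.morphologyEx(m,cv2.MORPH_CLOSE,np.ones((5,5)))
    out=[]
    for k in cv2.findContours(m,cv2.RETR_EXTERNAL,cv2.CHAIN_APPROX_NONE)[0]:
        if cv2.contourArea(k)<amin: continue
        w=p2w(c,k[:,0,0],k[:,0,1],z)*1000
        (x,y),(a,b),t=cv2.minAreaRect(w.astype(np.float32))
        M=cv2.moments(k); ctr=p2w(c,M["m10"]/M["m00"],M["m01"]/M["m00"],z)[0]*1000
        if a<b: a,b,t=b,a,t+90
        out.append((np.round([M["m10"]/M["m00"],M["m01"]/M["m00"]]).tolist(),"ctr",ctr.round(1).tolist(),"rect",round(x,1),round(y,1),"size",round(a),round(b),"ang",round(t)))
    return out
E
python3 - <<'E'
from h import *
t=cam("top"); s=cam("side")
for n,z in dict(orange=.014,leaf=.012,plum=.012,flower=.01,lemon=.018,pom=.018,teal=.012).items():
    for nm,c in(("T",t),("S",s)):
        print(n,nm); [print("   ",*b) for b in blobs(c,n,z)]
# chips and frame corners (800x600 pix estimates)
for u,v in((346,166),(457,237),(380,349),(266,270),(296,210)): print(p2w(t,u*.64,v*.64,.018).round(4))
E
```

```text
orange T
    [246.0, 218.0] ctr [421.5, -8.7] rect 423.9 -9.9 size 43 11 ang 147
    [350.0, 201.0] ctr [476.2, -318.2] rect 476.1 -317.8 size 20 18 ang 117
    [80.0, 206.0] ctr [452.3, 473.6] rect 450.6 473.5 size 91 83 ang 4
    [356.0, 171.0] ctr [565.5, -338.7] rect 566.2 -337.6 size 43 42 ang 179
    [25.0, 164.0] ctr [572.6, 641.4] rect 572.5 641.6 size 18 13 ang 58
    [275.0, 174.0] ctr [553.2, -96.2] rect 552.7 -95.8 size 187 22 ang 151
    [477.0, 149.0] ctr [638.4, -710.8] rect 641.9 -703.5 size 184 148 ang 1
    [190.0, 138.0] ctr [660.7, 160.0] rect 660.3 167.6 size 243 50 ang 149
    [343.0, 78.0] ctr [859.4, -304.4] rect 860.7 -302.9 size 61 25 ang 69
    [316.0, 77.0] ctr [859.2, -222.5] rect 859.5 -221.9 size 57 22 ang 65
orange S
    [228.0, 225.0] ctr [606.9, 84.4] rect 599.2 53.1 size 318 270 ang 57
    [166.0, 150.0] ctr [851.9, -243.9] rect 852.6 -241.3 size 49 21 ang 72
    [254.0, 136.0] ctr [562.2, -337.5] rect 562.3 -337.8 size 46 42 ang 94
    [171.0, 135.0] ctr [851.7, -324.3] rect 853.0 -320.9 size 54 25 ang 68
    [246.0, 66.0] ctr [628.7, -812.3] rect 
[... 1869 characters left out ...]
ang 93
    [254.0, 222.0] ctr [533.8, 71.3] rect 532.2 73.0 size 43 37 ang 94
    [163.0, 164.0] ctr [846.8, -163.5] rect 847.8 -161.1 size 39 23 ang 67
    [167.0, 150.0] ctr [846.8, -238.7] rect 847.2 -238.8 size 40 23 ang 84
    [247.0, 81.0] ctr [616.4, -690.7] rect 614.7 -690.8 size 46 24 ang 95
teal T
    [119.0, 182.0] ctr [525.3, 363.4] rect 525.7 363.1 size 30 29 ang 46
    [147.0, 138.0] ctr [657.4, 290.1] rect 657.0 290.2 size 28 27 ang 3
teal S
    [250.0, 314.0] ctr [522.6, 369.2] rect 523.1 368.5 size 36 29 ang 94
    [201.0, 286.0] ctr [654.5, 295.6] rect 654.2 295.6 size 38 31 ang 98
[[0.7593 0.0681]]
[[ 0.6217 -0.1468]]
[[ 0.4063 -0.0022]]
[[0.5526 0.2145]]
[[0.67   0.1618]]
```

The small leaf measures about 59x28 mm (edges eroded), against 86x43 for the large one. So the small leaf at (543,367) is the one meant (64x32). The only blue disc is the plum; the other two are teal. The frame yaw is about 56°, and the lemon–pomegranate distance measures 120.3 mm, as it should.

```bash
cat >> h.py <<'E'
def plan(x,y,z,jaw=None):
    """mm, deg (world angle of jaw axis mod 180). Prints turn, then shift in axes after the turn (cm)"""
    s=readout.get_state(); r=R.from_quat(s["tcp_rot"]); M=r.as_matrix(); p=np.array(s["eef_pos"])*1000
    a=np.degrees(np.arctan2(M[1,1],M[0,1])); tr=0
    if jaw is not None: tr=-((jaw-a+90)%180-90)   # tool x is down
    M2=(r*R.from_rotvec([np.radians(tr),0,0])).as_matrix()
    print("t",round(s["time"],2),"pos",p.round(1),"jaw",round(a,1),"q6",round(s["qpos"][5],2),"tilt",M[:,0].round(3),"open",round(s["opening"],3),"F",np.round(s["contact_force"],1))
    print(" turn",round(tr,1),"then shift cm",(M2.T@(np.array([x,y,z])-p)/10).round(2))
E
python3 - <<'E'
from h import *
plan(565,-338,150,56)
plan(375,-305,200,-34)
E
```

```text
t 0.25 pos [ 268.3 -619.   230.6] jaw -66.6 q6 -0.15 tilt [-0.     0.001 -1.   ] open 0.998 F [-0.   0.6 -0.8]
 turn 57.4 then shift cm [  8.09 -39.89  -8.89]
t 0.25 pos [ 268.3 -619.   230.6] jaw -66.6 q6 -0.15 tilt [-0.     0.001 -1.   ] open 0.998 F [-0.   0.6 -0.8]
 turn -32.6 then shift cm [  3.1   -8.71 -32.  ]
```

Call:
drive_tool:
  steps:
    - [0,0,0,8.2,1]
    - [0,0,0,8.2,1]
    - [0,0,0,8.2,1]
    - [0,0,0,8.2,1]
    - [0,0,0,8.2,1]
    - [0,0,0,8.2,1]
    - [0,0,0,8.2,1]
    - [0,-4,-0.9,0,1]
    - [0,-4,-0.9,0,1]
    - [0,-4,-0.9,0,1]

```text
time: 1.25
eef_pos: [0.3583, -0.5341, 0.2311]
tcp_rot: [-0.676, 0.207, 0.676, 0.207]
contact_force: [0.9, 0.3, -0.2]
opening: 1.003
```

Call:
drive_tool:
  steps:
    - [0,-4,-0.9,0,1]
    - [0,-4,-0.9,0,1]
    - [0,-4,-0.9,0,1]
    - [0,-4,-0.9,0,1]
    - [0,-4,-0.9,0,1]
    - [2,-4,-0.9,0,1]
    - [2,-3.9,0,0,1]
    - [2,0,0,0,1]
    - [0,0,0,0,1]
    - [0,0,0,0,1]

```text
time: 2.25
eef_pos: [0.5583, -0.3339, 0.1712]
tcp_rot: [-0.676, 0.207, 0.677, 0.207]
contact_force: [-0.1, 0.3, 0.6]
opening: 0.998
```

Run:
```python
from h import *
plan(565,-338,150,56)
c=cam("wrist","w1")
for n,z in(("orange",.014),("leaf",.012)): [print(n,*b) for b in blobs(c,n,z)]
```

```text
t 2.25 pos [ 558.3 -333.9  171.2] jaw -124.0 q6 1.47 tilt [-0.001  0.    -1.   ] open 0.998 F [-0.1  0.3  0.6]
 turn 0.0 then shift cm [ 2.12 -0.03 -0.79]
orange [284.0, 244.0] ctr [478.5, -321.7] rect 478.3 -321.7 size 20 19 ang 22
orange [51.0, 246.0] ctr [617.5, -112.7] rect 608.5 -90.1 size 91 76 ang 147
orange [253.0, 170.0] ctr [564.4, -339.6] rect 564.1 -339.6 size 44 43 ang 102
leaf [321.0, 314.0] ctr [379.1, -310.1] rect 378.7 -310.3 size 62 38 ang 68
leaf [218.0, 290.0] ctr [471.3, -229.7] rect 471.2 -228.3 size 94 53 ang 77
leaf [9.0, 26.0] ctr [794.3, -231.8] rect 796.4 -227.7 size 32 21 ang 89
```

View pics/w1.png

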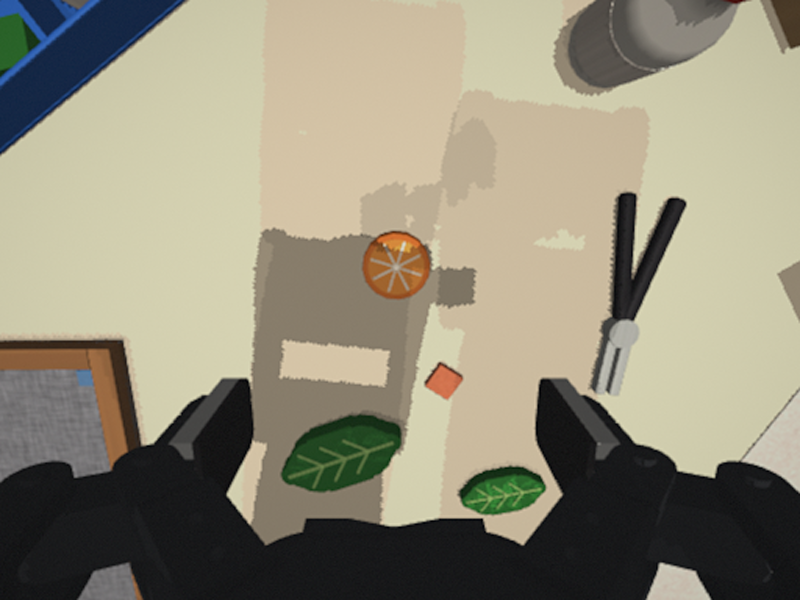

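The close view shows the orange centred at (396,265), 44 mm across, at about (564.3,-339.6). The small leaf is at (502,490), measuring 62 mm long, and the big one at (342,455) is 94 mm, which confirms the choice. The coral cube is irrelevant. Next I grasp the orange.

Run:
```python
from h import *
plan(564.3,-339.6,0,56)
```

```text
t 2.3 pos [ 558.6 -334.7  172.4] jaw -124.0 q6 1.47 tilt [ 0.001 -0.001 -1.   ] open 1.0 F [ 0.1 -0.3 -0.4]
 turn -0.0 then shift cm [17.24  0.09 -0.73]
```

Call:
drive_tool:
  steps:
    - [4,0.1,-0.7,0,0.75]
    - [4,0,0,0,0.75]
    - [4,0,0,0,0.75]
    - [3,0,0,0,0.75]
    - [1.2,0,0,0,0.75]
    - [1,0,0,0,0.75]
    - [0,0,0,0,0.75]
  force: 30

```text
time: 3.0
eef_pos: [0.5639, -0.3393, -0.0002]
tcp_rot: [0.676, -0.207, -0.676, -0.207]
contact_force: [-0.0, -0.5, -0.8]
opening: 0.748
```

Call:
drive_tool:
  steps:
    - [0,0,0,0,0.3]
    - [0,0,0,0,0.3]
    - [0,0,0,0,0.3]
    - [0,0,0,0,0.3]
    - [0,0,0,0,0.3]
    - [0,0,0,0,0.3]

```text
time: 3.6
eef_pos: [0.5652, -0.3398, 0.0019]
tcp_rot: [0.678, -0.207, -0.675, -0.206]
contact_force: [-0.2, 0.2, 6.3]
opening: 0.498
```

Run:
```python
from h import *
plan(585,33,120,56)
c=cam("wrist","w2")
```

```text
t 3.6 pos [ 565.2 -339.8    1.9] jaw -124.0 q6 1.47 tilt [ 0.003 -0.003 -1.   ] open 0.498 F [-0.2  0.2  6.3]
 turn 0.0 then shift cm [-11.91 -32.    19.15]
```

View pics/w2.png

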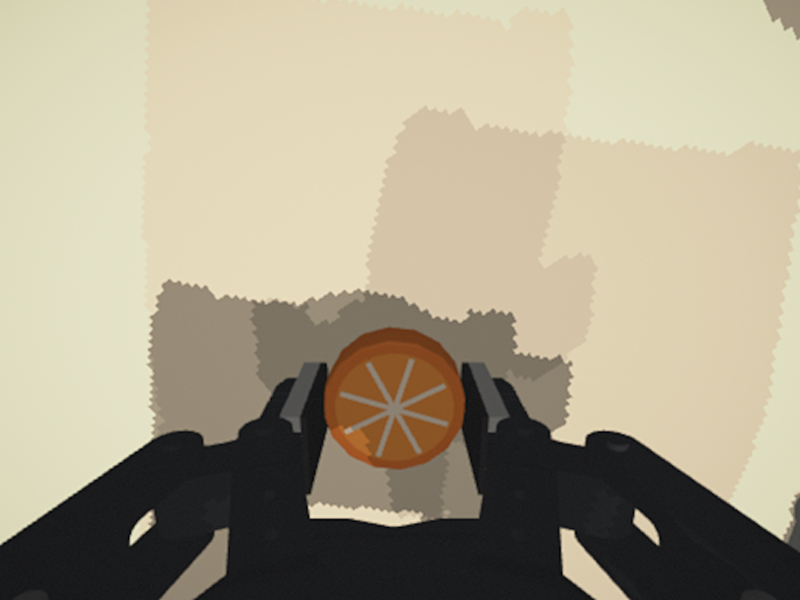

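The orange is held between the pads, centred at (394,400). The tips just touch the table at 6 N. Lifting and carrying.

Call:
drive_tool:
  steps:
    - [-3,0,0,0,0.3]
    - [-4,0,0,0,0.3]
    - [-4,0,0,0,0.3]
    - [-1,-4,2.4,0,0.3]
    - [0,-4,2.4,0,0.3]
    - [0,-4,2.4,0,0.3]
    - [0,-4,2.4,0,0.3]
    - [0,-4,2.4,0,0.3]
    - [0,-4,2.4,0,0.3]
    - [0,-4,2.4,0,0.3]

```text
time: 4.65
eef_pos: [0.5805, -0.0104, 0.1194]
tcp_rot: [0.676, -0.207, -0.676, -0.207]
contact_force: [0.1, -0.4, -0.7]
opening: 0.497
```

Call:
drive_tool:
  steps:
    - [0,-4,2.4,0,0.3]
    - [0,0,0,0,0.3]
    - [0,0,0,0,0.3]
    - [0,0,0,0,0.3]

```text
time: 5.05
eef_pos: [0.5833, 0.0335, 0.1193]
tcp_rot: [-0.676, 0.207, 0.676, 0.207]
contact_force: [0.4, 0.3, 0.2]
opening: 0.498
```

Run:
```python
from h import *
plan(585,33,120,56)
c=cam("wrist","w3")
for n,z in(("lemon",.018),("pom",.018),("orange",.13)): [print(n,*b) for b in blobs(c,n,z)]
```

```text
t 5.05 pos [583.3  33.5 119.3] jaw -124.0 q6 2.05 tilt [-0. -0. -1.] open 0.498 F [0.4 0.3 0.2]
 turn -0.0 then shift cm [-0.07 -0.06 -0.17]
lemon [251.0, 116.0] ctr [635.3, -1.2] rect 634.6 -0.9 size 39 39 ang 103
orange [203.0, 322.0] ctr [566.4, 74.9] rect 566.3 74.0 size 9 7 ang 62
orange [252.0, 259.0] ctr [582.5, 33.9] rect 581.6 34.4 size 44 42 ang 144
orange [232.0, 95.0] ctr [649.4, -1.4] rect 629.4 17.1 size 166 117 ang 57
```

View pics/w3.png

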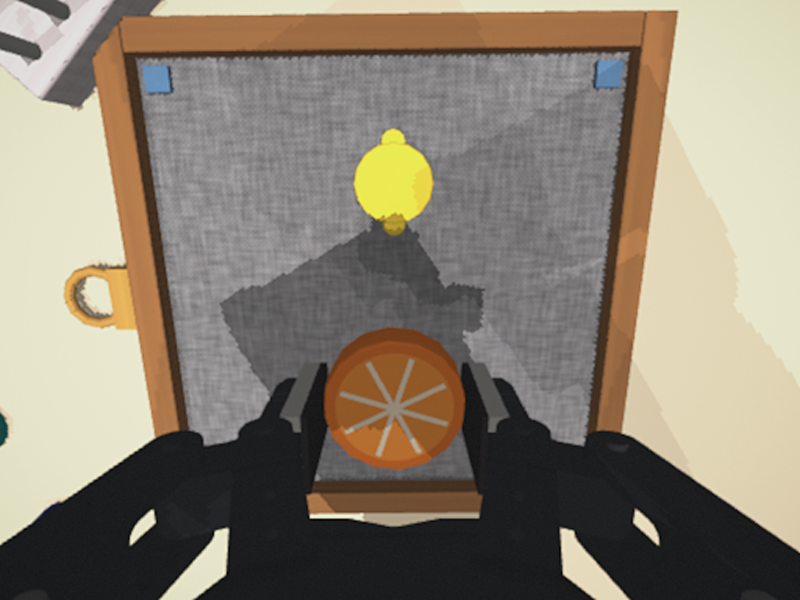

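Lemon at (635.2,-1.1), agreeing with the top view. The ring is on the left at (97,296), in line with the jaw axis, so the yaw of 56° holds. The orange target is (585.5,32.5). Lowering.

Call:
drive_tool:
  steps:
    - [4,0,-0.2,0,0.3]
    - [4,0,0,0,0.3]
    - [2,0,0,0,0.3]
    - [0.5,0,0,0,0.3]
    - [0.5,0,0,0,0.3]
    - [0,0,0,0,0.3]
    - [0,0,0,0,0.3]

```text
time: 5.8
eef_pos: [0.5864, 0.0326, 0.0109]
tcp_rot: [0.677, -0.207, -0.675, -0.207]
contact_force: [0.2, 0.4, -0.2]
opening: 0.497
```

Call:
drive_tool:
  steps:
    - [0,0,0,0,0.62]
    - [0,0,0,0,0.62]
    - [0,0,0,0,0.62]
    - [0,0,0,0,0.62]
    - [0,0,0,0,0.62]
    - [-1,0,0,0,0.65]
    - [-3,0,0,0,0.8]
    - [-4,0,0,0,1]
    - [-4,0,0,0,1]
    - [-3,0,0,0,1]

```text
time: 6.8
eef_pos: [0.5859, 0.033, 0.1631]
tcp_rot: [0.678, -0.206, -0.675, -0.207]
contact_force: [0.2, 0.2, 0.1]
opening: 1.002
```

Run:
```python
from h import *
plan(379,-310,150,-22)
c=cam("wrist","w4"); t=cam("top")
for n,z in(("lemon",.018),("pom",.018),("orange",.02)): [print(n,*b) for b in blobs(c,n,z)]
for n,z in(("orange",.02),): [print(n,*b) for b in blobs(t,n,z)]
```

```text
t 6.8 pos [585.9  33.  163.1] jaw -124.0 q6 2.05 tilt [ 0.004 -0.    -1.   ] open 1.002 F [0.2 0.2 0.1]
 turn 78.0 then shift cm [  1.25   6.34 -39.56]
lemon [253.0, 118.0] ctr [635.2, -1.3] rect 635.0 -1.0 size 39 38 ang 11
pom [252.0, 238.0] ctr [537.3, 66.3] rect 537.4 67.0 size 45 41 ang 55
orange [184.0, 297.0] ctr [521.0, 165.2] rect 506.7 142.7 size 124 14 ang 56
orange [334.0, 296.0] ctr [432.4, 30.6] rect 433.3 31.3 size 41 14 ang 56
orange [252.0, 182.0] ctr [585.8, 33.0] rect 585.5 33.3 size 43 43 ang 11
orange [236.0, 103.0] ctr [655.0, 4.1] rect 621.3 35.6 size 305 212 ang 57
orange [350.0, 201.0] ctr [475.5, -316.6] rect 475.4 -316.2 size 20 18 ang 117
orange [80.0, 206.0] ctr [451.8, 471.1] rect 450.0 471.2 size 91 83 ang 4
orange [25.0, 164.0] ctr [571.4, 638.1] rect 571.3 638.3 size 18 13 ang 58
orange [177.0, 164.0] ctr [579.4, 196.0] rect 590.4 192.2 size 101 20 ang 157
orange [187.0, 133.0] ctr [672.3, 168.4] rect 671.4 170.0 size 37 29 ang 173
orange [477.0, 149.0] ctr [636.5, -706.7] rect 640.4 -699.8 size 183 148 ang 1
orange [343.0, 78.0] ctr [856.7, -302.8] rect 857.4 -301.5 size 61 25 ang 67
orange [316.0, 77.0] ctr [856.6, -221.1] rect 856.8 -220.8 size 57 22 ang 65
```

View pics/w4.png

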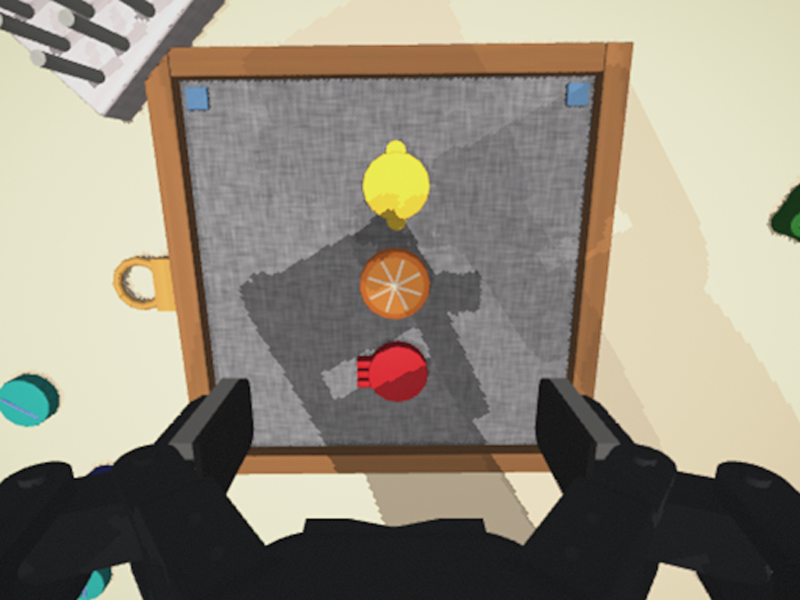

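The orange lies between lemon and pomegranate, at (394,285), measured (585.8,33.0) against the target (585.5,32.5). Now the leaf: turn -102, then shift y -6.3, z +39.6.

Call:
drive_tool:
  steps:
    - [0,0,0,-8.5,1]
    - [0,0,0,-8.5,1]
    - [0,0,0,-8.5,1]
    - [0,0,0,-8.5,1]
    - [0,0,0,-8.5,1]
    - [0,0,0,-8.5,1]
    - [0,0,0,-8.5,1]
    - [0,0,0,-8.5,1]
    - [0,0,0,-8.5,1]
    - [0,0,0,-8.5,1]

```text
time: 7.9
eef_pos: [0.5844, 0.0331, 0.1586]
tcp_rot: [-0.637, -0.307, 0.638, -0.306]
contact_force: [0.6, -0.6, -0.1]
opening: 0.998
```

Call:
drive_tool:
  steps:
    - [0,0,0,-8.5,1]
    - [0,0,0,-8.5,1]
    - [0,-0.8,4.8,0,1]
    - [0,-0.8,4.8,0,1]
    - [0,-0.8,4.8,0,1]
    - [0,-0.8,4.8,0,1]
    - [0,-0.8,4.8,0,1]
    - [0,-0.8,4.8,0,1]
    - [0,-0.8,4.8,0,1]
    - [0,-0.7,4,0,1]

```text
time: 8.9
eef_pos: [0.3841, -0.2935, 0.1591]
tcp_rot: [-0.586, -0.395, 0.586, -0.395]
contact_force: [0.3, -0.1, -0.5]
opening: 0.998
```

Call:
drive_tool:
  steps:
    - [0,0,0,0,1]
    - [0,0,0,0,1]
    - [0,0,0,0,1]

```text
time: 9.2
eef_pos: [0.386, -0.2912, 0.1589]
tcp_rot: [0.586, 0.396, -0.586, 0.395]
contact_force: [-0.1, 0.3, -0.8]
opening: 0.998
```

Run:
```python
from h import *
c=cam("wrist","w5")
[print(*b) for b in blobs(c,"leaf",.012)]
plan(379,-310,3,-22)
```

```text
[249.0, 198.0] ctr [376.4, -307.5] rect 375.9 -308.0 size 64 31 ang 69
[314.0, 80.0] ctr [471.7, -226.8] rect 470.9 -228.6 size 92 47 ang 76
t 9.25 pos [ 386.2 -290.9  159. ] jaw -21.9 q6 -0.47 tilt [-0.     0.001 -1.   ] open 0.999 F [-0.1 -0.2 -0.3]
 turn 0.1 then shift cm [15.6   0.06  2.05]
```

View pics/w5.png

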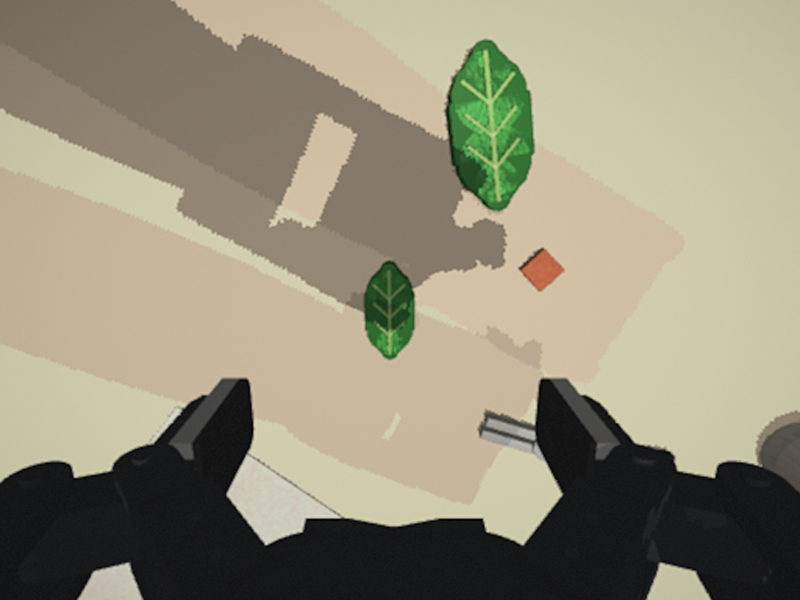

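The leaf at (390,310) measures 64x31 mm, centre (376.2,-307.8), aligned with the jaws. The pliers' tip at (485,430) stays clear of a narrow opening. Descending with the opening at 0.62.

Call:
drive_tool:
  steps:
    - [4,-0.3,1.9,0,0.62]
    - [4,0,0,0,0.62]
    - [4,0,0,0,0.62]
    - [2.6,0,0,0,0.62]
    - [1,0,0,0,0.62]
    - [0,0,0,0,0.62]
    - [0,0,0,0,0.2]
    - [0,0,0,0,0.2]
    - [0,0,0,0,0.2]
    - [0,0,0,0,0.2]

```text
time: 10.25
eef_pos: [0.3772, -0.3097, 0.0052]
tcp_rot: [0.586, 0.394, -0.586, 0.397]
contact_force: [0.6, 1.1, 6.4]
opening: 0.363
```

Call:
drive_tool:
  steps:
    - [0,0,0,0,0.2]
    - [0,0,0,0,0.2]
    - [0,0,0,0,0.2]

```text
time: 10.55
eef_pos: [0.3772, -0.3097, 0.0052]
tcp_rot: [0.586, 0.394, -0.586, 0.397]
contact_force: [0.5, 2.6, 5.9]
opening: 0.367
```

Call:
drive_tool:
  steps:
    - [-3,0,0,0,0.2]
    - [-4,0,0,0,0.2]
    - [-4,0,0,0,0.2]
    - [0,0,0,6,0.2]
    - [0,0,0,7,0.2]
    - [0,0,0,0,0.2]
    - [0,0,0,0,0.2]

```text
time: 11.25
eef_pos: [0.3757, -0.3083, 0.1132]
tcp_rot: [-0.627, -0.328, 0.627, -0.327]
contact_force: [-0.4, -0.4, 0.1]
opening: 0.363
```

Run:
```python
from h import *
c=cam("wrist","w6")
[print(*b) for b in blobs(c,"leaf",.115)]
plan(635.2+68*.559,-1.1+68*.829,115,-34)
```

```text
[252.0, 247.0] ctr [376.3, -308.5] rect 375.2 -310.1 size 68 33 ang 56
[298.0, 42.0] ctr [446.6, -241.7] rect 444.4 -243.9 size 37 32 ang 55
t 11.3 pos [ 375.7 -308.3  113. ] jaw -34.9 q6 -0.29 tilt [-0.  0. -1.] open 0.362 F [-1.1 -1.2 -0.6]
 turn -0.9 then shift cm [ -0.19   4.33 -46.78]
```

View pics/w6.png

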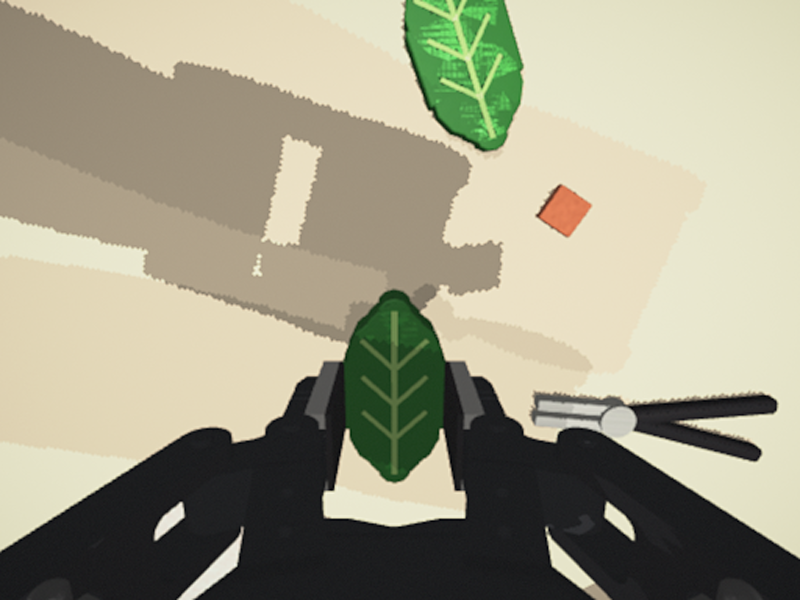

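The leaf is held centrally, at (395,385). The tips touched the table at TCP 5.2 mm, so the placing height is about 11.7 mm. Carrying to above the lemon.

Call:
drive_tool:
  steps:
    - [0,0,0,-0.9,0.2]
    - [0,0.4,-4.7,0,0.2]
    - [0,0.4,-4.7,0,0.2]
    - [0,0.4,-4.7,0,0.2]
    - [0,0.4,-4.7,0,0.2]
    - [0,0.4,-4.7,0,0.2]
    - [0,0.4,-4.7,0,0.2]
    - [0,0.4,-4.7,0,0.2]
    - [0,0.5,-4.7,0,0.2]
    - [0,0.5,-4.7,0,0.2]

```text
time: 12.3
eef_pos: [0.6453, 0.0223, 0.1128]
tcp_rot: [-0.624, -0.332, 0.624, -0.332]
contact_force: [0.5, -0.5, -0.7]
opening: 0.366
```

Call:
drive_tool:
  steps:
    - [0,0.5,-4.5,0,0.2]
    - [0,0,0,0,0.2]
    - [0,0,0,0,0.2]
    - [0,0,0,0,0.2]

```text
time: 12.7
eef_pos: [0.6731, 0.0544, 0.1126]
tcp_rot: [-0.624, -0.332, 0.625, -0.331]
contact_force: [-0.7, 0.0, -0.4]
opening: 0.362
```

Run:
```python
from h import *
plan(635.2+68*.559,-1.1+68*.829,12,-34)
```

```text
t 12.7 pos [673.1  54.4 112.6] jaw -34.1 q6 0.53 tilt [-0.002 -0.    -1.   ] open 0.362 F [-0.7  0.  -0.4]
 turn -0.1 then shift cm [10.06 -0.02 -0.09]
```

Call:
drive_tool:
  steps:
    - [4,0,-0.1,0,0.2]
    - [4,0,0,0,0.2]
    - [1.5,0,0,0,0.2]
    - [0.5,0,0,0,0.2]
    - [0,0,0,0,0.2]
    - [0,0,0,0,0.2]

```text
time: 13.3
eef_pos: [0.676, 0.0554, 0.0156]
tcp_rot: [0.626, 0.331, -0.623, 0.332]
contact_force: [0.8, -0.4, 0.5]
opening: 0.359
```

Call:
drive_tool:
  steps:
    - [0,0,0,0,0.52]
    - [0,0,0,0,0.52]
    - [0,0,0,0,0.52]
    - [0,0,0,0,0.52]
    - [0,0,0,0,0.52]
    - [-1,0,0,0,0.6]
    - [-3,0,0,0,0.8]
    - [-4,0,0,0,1]
    - [-4,0,0,0,1]
    - [-3,0,0,0,1]

```text
time: 14.3
eef_pos: [0.6754, 0.0558, 0.1675]
tcp_rot: [0.626, 0.331, -0.623, 0.332]
contact_force: [0.1, 0.7, 1.0]
opening: 1.0
```

Run:
```python
from h import *
c=cam("wrist","w7"); t=cam("top")
[print(*b) for b in blobs(c,"leaf",.018)]
[print("top",*b) for b in blobs(t,"leaf",.018)]
[print("top",*b) for b in blobs(t,"plum",.012)]
plan(573,298,160,-34)
```

```text
[252.0, 178.0] ctr [677.1, 56.2] rect 676.8 55.1 size 64 31 ang 55
top [320.0, 202.0] ctr [471.8, -227.1] rect 471.7 -227.4 size 85 43 ang 77
top [316.0, 96.0] ctr [796.1, -219.4] rect 794.1 -220.7 size 59 32 ang 65
top [144.0, 166.0] ctr [574.6, 295.2] rect 574.6 295.2 size 28 26 ang 3
top [317.0, 78.0] ctr [857.5, -224.3] rect 855.7 -223.5 size 239 65 ang 90
t 14.4 pos [678.1  55.7 171.4] jaw -34.1 q6 0.53 tilt [ 0.013 -0.001 -1.   ] open 1.001 F [-0.1  0.3  0.5]
 turn -0.1 then shift cm [  0.99 -22.27 -14.2 ]
```

View pics/w7.png

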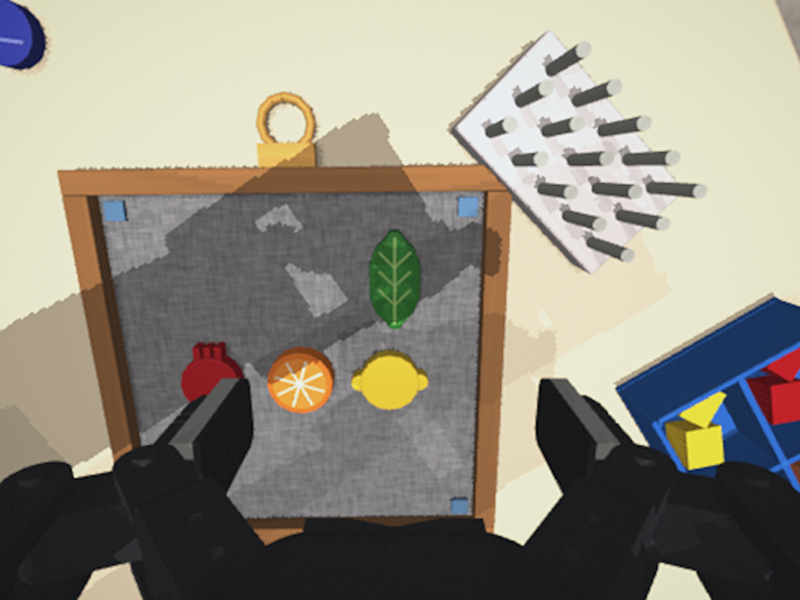

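The leaf lies upright above the lemon, at (395,278): 71 mm above the lemon's centre and 3 mm sideways, within limits. The plum comes next (blue disc at upper left, (15,35)), with the jaw direction kept.

Call:
drive_tool:
  steps:
    - [0.2,-3.7,-2.4,0,1]
    - [0.2,-3.7,-2.4,0,1]
    - [0.2,-3.7,-2.4,0,1]
    - [0.2,-3.7,-2.4,0,1]
    - [0,-3.7,-2.3,0,1]
    - [0,-3.7,-2.3,0,1]
    - [0,0,0,0,1]
    - [0,0,0,0,1]
    - [0,0,0,0,1]

```text
time: 15.3
eef_pos: [0.5702, 0.297, 0.1549]
tcp_rot: [-0.624, -0.331, 0.625, -0.331]
contact_force: [0.5, 0.4, -0.2]
opening: 1.0
```

Run:
```python
from h import *
c=cam("wrist","w8")
for n in("plum","teal"): [print(n,*b) for b in blobs(c,n,.012)]
plan(573,298,5,-34)
```

```text
plum [254.0, 178.0] ctr [573.8, 297.4] rect 573.7 297.0 size 35 34 ang 56
teal [171.0, 148.0] ctr [525.4, 365.0] rect 525.4 365.0 size 36 35 ang 8
teal [332.0, 134.0] ctr [656.6, 292.1] rect 656.0 291.7 size 36 34 ang 146
t 15.35 pos [570.5 296.7 155. ] jaw -34.2 q6 0.92 tilt [-0. -0. -1.] open 1.0 F [-0.4 -0.5  0. ]
 turn -0.2 then shift cm [15.    0.13 -0.26]
```

View pics/w8.png

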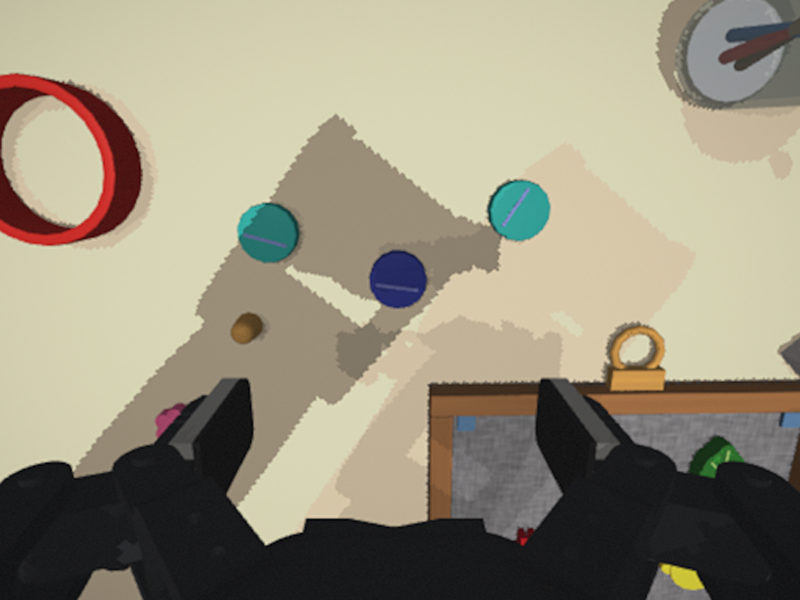

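The plum is the only blue disc, at (398,279), centre (573.8,297.3), 35 mm wide. The teal look-alikes are at (268,233) and (519,210). Grasping.

Call:
drive_tool:
  steps:
    - [4,0.2,-0.2,0,0.66]
    - [4,0,0,0,0.66]
    - [4,0,0,0,0.66]
    - [2.2,0,0,0,0.66]
    - [0.9,0,0,0,0.66]
    - [0,0,0,0,0.66]
    - [0,0,0,0,0.2]
    - [0,0,0,0,0.2]
    - [0,0,0,0,0.2]
    - [0,0,0,0,0.2]

```text
time: 16.35
eef_pos: [0.5747, 0.2988, 0.0067]
tcp_rot: [0.626, 0.331, -0.623, 0.332]
contact_force: [0.4, -1.3, 5.9]
opening: 0.393
```

Call:
drive_tool:
  steps:
    - [0,0,0,0,0.2]
    - [0,0,0,0,0.2]
    - [0,0,0,0,0.2]

```text
time: 16.65
eef_pos: [0.5747, 0.2988, 0.0067]
tcp_rot: [0.626, 0.331, -0.623, 0.332]
contact_force: [0.8, -1.5, 5.9]
opening: 0.398
```

Call:
drive_tool:
  steps:
    - [-3,0,0,0,0.2]
    - [-4,0,0,0,0.2]
    - [-4,0,0,0,0.2]
    - [0,0,0,0,0.2]
    - [0,0,0,0,0.2]

```text
time: 17.15
eef_pos: [0.5734, 0.2988, 0.1159]
tcp_rot: [0.626, 0.332, -0.624, 0.332]
contact_force: [-0.4, 0.1, -1.0]
opening: 0.392
```

Run:
```python
from h import *
c=cam("wrist","w9")
[print(*b) for b in blobs(c,"plum",.115)]
px,py=635.2-.829*120,-1.1+.559*120; print(px,py)
plan(px-54*.559,py-54*.829,115,-34)
```

```text
[252.0, 251.0] ctr [572.1, 295.8] rect 571.8 295.4 size 39 36 ang 56
535.72 65.98000000000002
t 17.2 pos [572.2 298.3 113.9] jaw -34.1 q6 0.92 tilt [-0.001 -0.    -1.   ] open 0.396 F [-0.9  0.2 -1.4]
 turn -0.1 then shift cm [-0.1   9.97 26.7 ]
```

The plum is held (opening 0.395, and the blob stays under the TCP). Carrying.

Call:
drive_tool:
  steps:
    - [0,1.4,3.8,0,0.2]
    - [0,1.4,3.8,0,0.2]
    - [0,1.4,3.8,0,0.2]
    - [0,1.4,3.8,0,0.2]
    - [0,1.4,3.8,0,0.2]
    - [0,1.4,3.8,0,0.2]
    - [0,1.5,3.9,0,0.2]
    - [0,0,0,0,0.2]
    - [0,0,0,0,0.2]
    - [0,0,0,0,0.2]

```text
time: 18.2
eef_pos: [0.5046, 0.0225, 0.1132]
tcp_rot: [-0.624, -0.332, 0.625, -0.331]
contact_force: [0.2, 0.7, -1.1]
opening: 0.393
```

Run:
```python
from h import *
px,py=535.7,66
plan(px-54*.559,py-54*.829,13.3,-34)
c=cam("wrist","w9")
[print(*b) for b in blobs(c,"plum",.115)]
[print(*b) for b in blobs(c,"pom",.018)]
```

```text
t 18.2 pos [504.6  22.5 113.2] jaw -34.0 q6 0.44 tilt [-0.002  0.001 -1.   ] open 0.393 F [ 0.2  0.7 -1.1]
 turn -0.0 then shift cm [9.99 0.17 0.05]
[252.0, 250.0] ctr [504.1, 20.8] rect 503.8 20.2 size 39 35 ang 56
[253.0, 125.0] ctr [536.1, 67.9] rect 536.7 68.1 size 45 38 ang 56
```

View pics/w9.png

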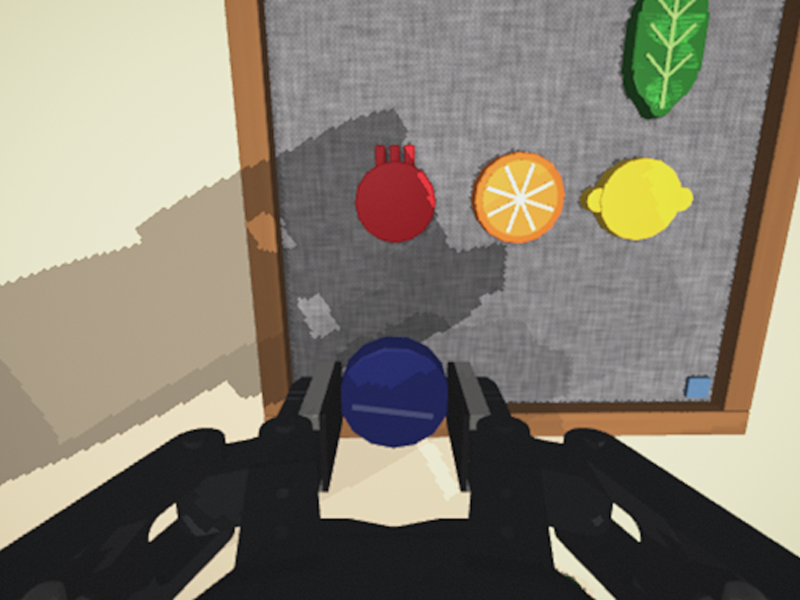

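The plum is held at (394,392), directly below the pomegranate at (395,201). The left finger stays inside the rim. Lowering 10 cm.

Call:
drive_tool:
  steps:
    - [4,0.1,0,0,0.2]
    - [4,0,0,0,0.2]
    - [1.5,0,0,0,0.2]
    - [0.5,0,0,0,0.2]
    - [0,0,0,0,0.2]
    - [0,0,0,0,0.2]

```text
time: 18.85
eef_pos: [0.5067, 0.022, 0.0147]
tcp_rot: [0.625, 0.332, -0.624, 0.332]
contact_force: [1.5, -0.3, -0.7]
opening: 0.397
```

Call:
drive_tool:
  steps:
    - [0,0,0,0,0.53]
    - [0,0,0,0,0.53]
    - [0,0,0,0,0.53]
    - [0,0,0,0,0.53]
    - [0,0,0,0,0.53]
    - [-1,0,0,0,0.55]
    - [-3,0,0,0,0.8]
    - [-4,0,0,0,1]
    - [-4,0,0,0,1]
    - [-3,0,0,0,1]

```text
time: 19.85
eef_pos: [0.5069, 0.0211, 0.168]
tcp_rot: [0.626, 0.331, -0.623, 0.332]
contact_force: [0.4, -0.5, -0.3]
opening: 1.002
```

Run:
```python
from h import *
c=cam("wrist","w10")
for n,z in(("plum",.018),("pom",.018),("orange",.02),("lemon",.018),("leaf",.018)):[print(n,*b) for b in blobs(c,n,z,100)]
plan(391,297,160,56)
```

```text
plum [251.0, 180.0] ctr [506.4, 20.4] rect 505.8 20.2 size 36 35 ang 57
pom [249.0, 122.0] ctr [536.1, 67.7] rect 536.3 68.4 size 46 39 ang 56
orange [313.0, 123.0] ctr [585.6, 33.7] rect 585.7 33.5 size 44 43 ang 146
orange [381.0, 174.0] ctr [614.8, -45.4] rect 576.9 20.7 size 268 231 ang 147
orange [173.0, 65.0] ctr [508.0, 146.3] rect 488.2 116.4 size 174 15 ang 57
lemon [375.0, 124.0] ctr [634.1, 0.0] rect 633.8 0.5 size 42 39 ang 104
leaf [333.0, 337.0] ctr [480.3, -186.1] rect 479.6 -185.7 size 26 24 ang 28
leaf [387.0, 43.0] ctr [675.2, 56.1] rect 674.8 55.7 size 63 35 ang 56
t 19.9 pos [509.9  20.7 173.3] jaw -34.1 q6 0.44 tilt [ 0.013 -0.002 -1.   ] open 1.002 F [2.6 1.3 3. ]
 turn 89.9 then shift cm [  1.13 -16.25  25.32]
```

View pics/w10.png

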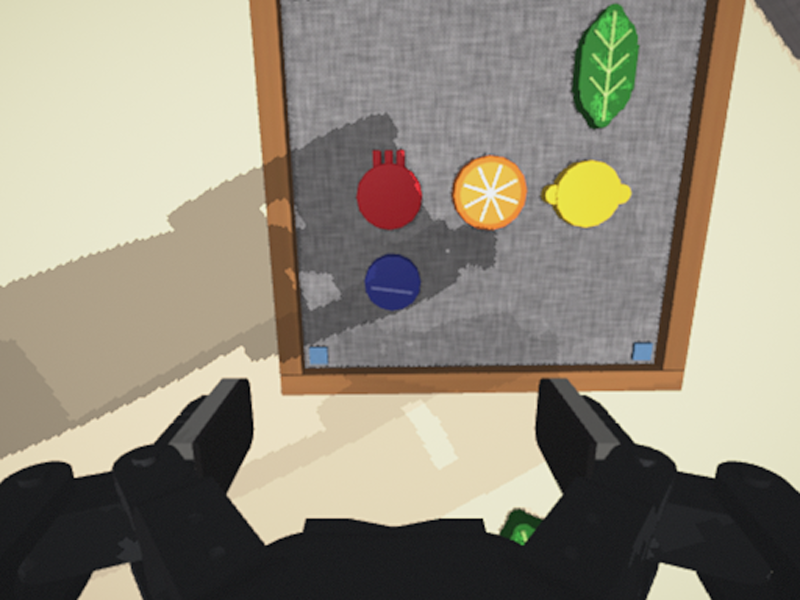

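The plum is placed, 54 mm below the pomegranate's centre and 1 mm sideways, and the others are unmoved. For the flower: turn -90, then y +16.25, z -25.3.

Call:
drive_tool:
  steps:
    - [0,0,0,-8.2,1]
    - [0,0,0,-8.2,1]
    - [0,0,0,-8.2,1]
    - [0,0,0,-8.2,1]
    - [0,0,0,-8.2,1]
    - [0,0,0,-8.2,1]
    - [0,0,0,-8.2,1]
    - [0,0,0,-8.2,1]
    - [0,0,0,-8.2,1]
    - [0,0,0,-8.2,1]

```text
time: 20.9
eef_pos: [0.506, 0.0212, 0.1648]
tcp_rot: [0.252, 0.661, -0.252, 0.661]
contact_force: [-0.4, 0.0, -0.2]
opening: 1.0
```

Call:
drive_tool:
  steps:
    - [0,0,0,-8,1]
    - [0,2.3,-3.6,0,1]
    - [0,2.3,-3.6,0,1]
    - [0,2.3,-3.6,0,1]
    - [0,2.3,-3.6,0,1]
    - [0,2.3,-3.6,0,1]
    - [0,2.3,-3.6,0,1]
    - [0,2.4,-3.6,0,1]
    - [0,0,0,0,1]
    - [0,0,0,0,1]

```text
time: 21.9
eef_pos: [0.3876, 0.2972, 0.1647]
tcp_rot: [0.206, 0.676, -0.206, 0.677]
contact_force: [0.1, -0.2, 0.5]
opening: 1.001
```

Run:
```python
from h import *
readout.get_state(); c=cam("wrist","w11")
[print(*b) for b in blobs(c,"flower",.01)]
plan(391,297,6,56)
```

```text
[252.0, 180.0] ctr [390.0, 295.9] rect 390.1 295.8 size 29 27 ang 111
t 21.95 pos [388.1 296.4 164.6] jaw 56.0 q6 -0.53 tilt [ 0. -0. -1.] open 0.999 F [-0.8  0.4 -0.4]
 turn -0.0 then shift cm [15.86  0.21  0.2 ]
```

View pics/w11.png

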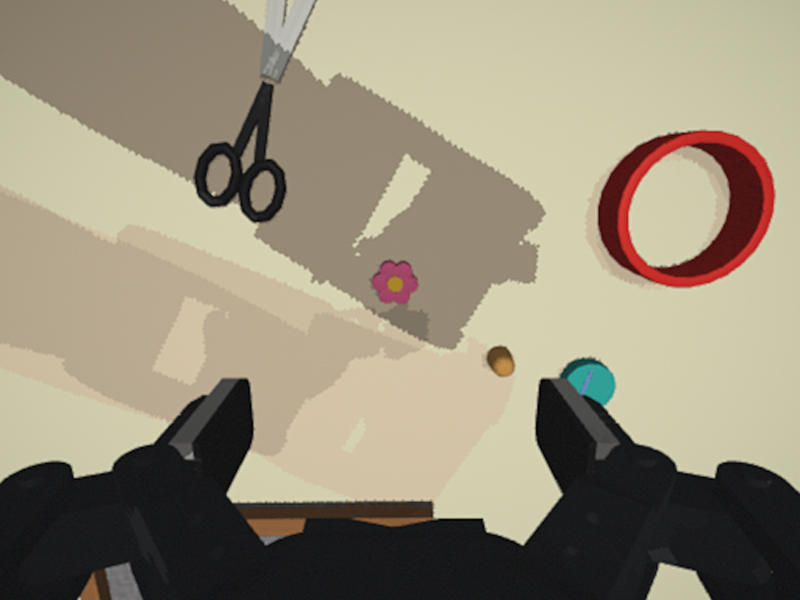

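The flower is at (394,283), centre (390,295.8). The brown stub at (500,360) stays outside a narrow opening.

Call:
drive_tool:
  steps:
    - [4,0.1,0.2,0,0.55]
    - [4,0,0,0,0.55]
    - [4,0,0,0,0.55]
    - [2.8,0,0,0,0.55]
    - [1,0,0,0,0.55]
    - [0,0,0,0,0.55]
    - [0,0,0,0,0.15]
    - [0,0,0,0,0.15]
    - [0,0,0,0,0.15]
    - [0,0,0,0,0.15]

```text
time: 22.95
eef_pos: [0.3921, 0.2969, 0.0083]
tcp_rot: [0.208, 0.675, -0.206, 0.677]
contact_force: [-0.3, -1.8, 5.6]
opening: 0.308
```

Call:
drive_tool:
  steps:
    - [0,0,0,0,0.15]
    - [0,0,0,0,0.15]
    - [0,0,0,0,0.15]

```text
time: 23.25
eef_pos: [0.3921, 0.2969, 0.0082]
tcp_rot: [0.208, 0.675, -0.206, 0.677]
contact_force: [0.4, -1.0, 7.0]
opening: 0.308
```

Call:
drive_tool:
  steps:
    - [-3,0,0,0,0.15]
    - [-4,0,0,0,0.15]
    - [-4,0,0,0,0.15]
    - [0,0,0,0,0.15]
    - [0,0,0,0,0.15]

```text
time: 23.75
eef_pos: [0.3908, 0.2967, 0.1175]
tcp_rot: [0.208, 0.675, -0.206, 0.677]
contact_force: [-0.7, -0.4, -0.9]
opening: 0.305
```

Run:
```python
from h import *
c=cam("wrist","w12")
[print(*b) for b in blobs(c,"flower",.115)]
plan(585.7,33.2,115,56)
```

```text
[252.0, 242.0] ctr [390.3, 297.0] rect 390.7 296.9 size 31 27 ang 145
t 23.8 pos [389.7 296.2 115.9] jaw 55.9 q6 -0.53 tilt [-0.001 -0.    -1.   ] open 0.311 F [-0.7  0.6 -0.5]
 turn -0.1 then shift cm [  0.08 -10.84  30.95]
```

View pics/w12.png

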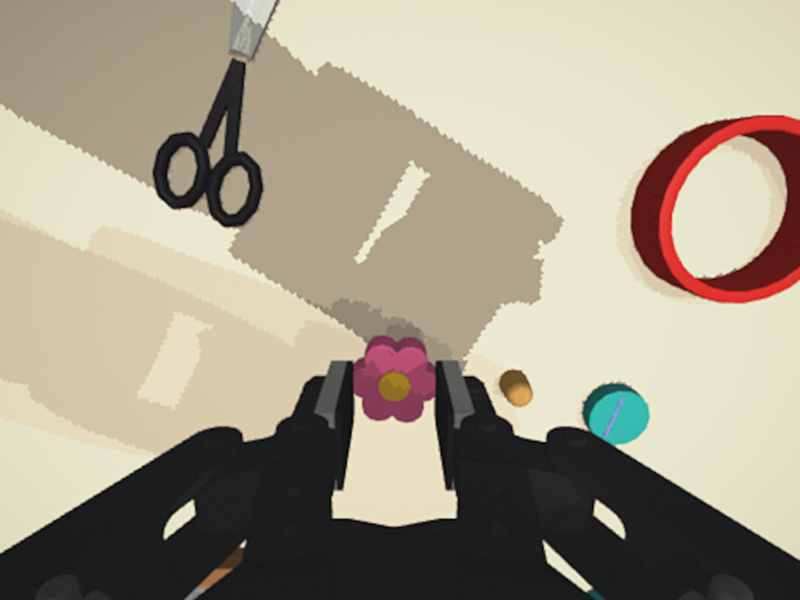

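The flower is held in the middle of the pads, at (394,382). The placing TCP height is about 8.2+20+1 = 29 mm.

Call:
drive_tool:
  steps:
    - [0,-1.4,3.9,0,0.15]
    - [0,-1.4,3.9,0,0.15]
    - [0,-1.4,3.9,0,0.15]
    - [0,-1.4,3.9,0,0.15]
    - [0,-1.3,3.9,0,0.15]
    - [0,-1.3,3.9,0,0.15]
    - [0,-1.3,3.8,0,0.15]
    - [0,-1.3,3.7,0,0.15]
    - [0,0,0,0,0.15]
    - [0,0,0,0,0.15]

```text
time: 24.8
eef_pos: [0.5845, 0.0333, 0.1138]
tcp_rot: [0.208, 0.678, -0.208, 0.674]
contact_force: [-0.8, 0.3, 0.0]
opening: 0.312
```

Run:
```python
from h import *
plan(585.7,33.2,29,56)
c=cam("wrist","w13")
[print(*b) for b in blobs(c,"flower",.115)]
s=readout.get_state();
```

```text
t 24.8 pos [584.5  33.3 113.8] jaw 55.8 q6 -1.09 tilt [-0.005  0.001 -1.   ] open 0.312 F [-0.8  0.3  0. ]
 turn -0.2 then shift cm [8.48 0.08 0.14]
[252.0, 242.0] ctr [582.5, 34.5] rect 582.9 34.4 size 30 27 ang 145
```

Call:
drive_tool:
  steps:
    - [4,0,0.2,0,0.15]
    - [3,0,0,0,0.15]
    - [1,0,0,0,0.15]
    - [0.3,0,0,0,0.15]
    - [0,0,0,0,0.15]
    - [0,0,0,0,0.15]
    - [0,0,0,0,0.15]

```text
time: 25.55
eef_pos: [0.5887, 0.0326, 0.0352]
tcp_rot: [0.207, 0.675, -0.207, 0.677]
contact_force: [0.2, -0.5, 0.1]
opening: 0.307
```

Run:
```python
from h import *
plan(585.7,33.2,29,56)
```

```text
t 25.55 pos [588.7  32.6  35.2] jaw 55.9 q6 -1.09 tilt [ 0.003 -0.    -1.   ] open 0.307 F [ 0.2 -0.5  0.1]
 turn -0.1 then shift cm [ 0.61 -0.12 -0.29]
```

Call:
drive_tool:
  steps:
    - [0.3,-0.1,-0.2,0,0.15]
    - [0.1,0,0,0,0.15]
    - [0,0,0,0,0.15]
    - [0,0,0,0,0.15]

```text
time: 25.95
eef_pos: [0.5852, 0.0328, 0.0293]
tcp_rot: [0.207, 0.676, -0.207, 0.676]
contact_force: [0.4, 0.2, -0.3]
opening: 0.308
```

Run:
```python
from h import *
plan(585.7,33.2,29,56)
c=cam("wrist","w14")
[print(*b) for b in blobs(c,"flower",.032)]
```

```text
t 25.95 pos [585.2  32.8  29.3] jaw 55.9 q6 -1.09 tilt [-0.  0. -1.] open 0.308 F [ 0.4  0.2 -0.3]
 turn -0.1 then shift cm [0.03 0.06 0.02]
[252.0, 242.0] ctr [582.8, 34.3] rect 583.0 34.3 size 29 26 ang 145
```

View pics/w14.png

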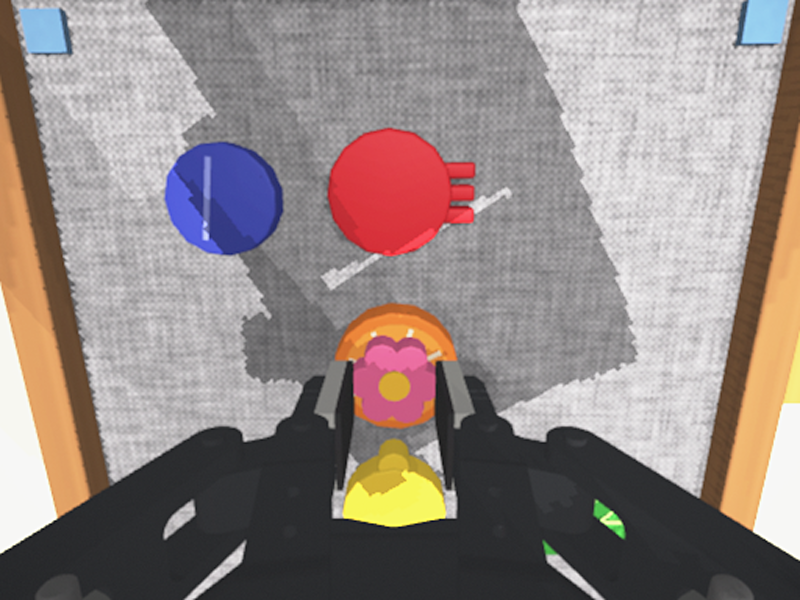

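The flower is over the orange; flower at (394,385), orange about (396,366). The estimates differ by at most 3 mm, well inside 9 mm. Small nudge, then release.

Call:
drive_tool:
  steps:
    - [0,0,0.1,0,0.15]
    - [0,0,0,0,0.15]
    - [0,0,0,0,0.45]
    - [0,0,0,0,0.45]
    - [0,0,0,0,0.45]
    - [0,0,0,0,0.45]
    - [-1,0,0,0,0.45]
    - [-3,0,0,0,0.8]
    - [-4,0,0,0,1]
    - [-4,0,0,0,1]

```text
time: 27.0
eef_pos: [0.5856, 0.0324, 0.1509]
tcp_rot: [0.207, 0.676, -0.207, 0.676]
contact_force: [0.2, -0.2, 0.3]
opening: 0.939
```

Call:
drive_tool:
  steps:
    - [-3,0,0,0,1]
    - [0,0,0,0,1]
    - [0,0,0,0,1]
    - [0,0,0,0,1]

```text
time: 27.4
eef_pos: [0.585, 0.0324, 0.178]
tcp_rot: [0.207, 0.677, -0.207, 0.675]
contact_force: [0.0, -0.3, 0.7]
opening: 1.0
```

Run:
```python
from h import *
plan(585.7,33.2,29,56)
c=cam("wrist","w15")
for n,z in(("flower",.03),("plum",.018),("pom",.018),("orange",.02),("lemon",.018),("leaf",.018)):[print(n,*b) for b in blobs(c,n,z,60)]
t=cam("top"); [print("tape/glue top",*b) for b in blobs(t,"red",.03)]
```

```text
t 27.4 pos [585.   32.4 178. ] jaw 55.9 q6 -1.09 tilt [-0.003  0.    -1.   ] open 1.0 F [ 0.  -0.3  0.7]
 turn -0.1 then shift cm [14.9   0.12  0.05]
flower [252.0, 179.0] ctr [584.6, 32.8] rect 585.2 32.6 size 28 27 ang 56
plum [196.0, 117.0] ctr [505.8, 20.3] rect 506.1 20.1 size 35 35 ang 144
pom [254.0, 115.0] ctr [535.4, 67.5] rect 536.2 68.0 size 45 38 ang 57
orange [251.0, 287.0] ctr [689.0, -39.3] rect 689.1 -39.2 size 213 14 ang 57
orange [253.0, 177.0] ctr [584.9, 33.7] rect 585.3 33.7 size 44 42 ang 56
orange [131.0, 113.0] ctr [468.0, -28.2] rect 508.3 -33.8 size 214 65 ang 146
orange [379.0, 118.0] ctr [604.5, 165.9] rect 622.9 159.0 size 242 93 ang 169
lemon [252.0, 230.0] ctr [633.4, -0.1] rect 633.3 -0.1 size 41 40 ang 10
leaf [317.0, 233.0] ctr [674.2, 55.4] rect 674.5 55.7 size 63 33 ang 56
leaf [15.0, 217.0] ctr [480.1, -199.5] rect 486.4 -200.9 size 56 38 ang 133
tape/glue top [81.0, 206.0] ctr [449.1, 461.6] rect 449.2 461.7 size 88 83 ang 91
tape/glue top [431.0, 151.0] ctr [627.6, -559.2] rect 627.1 -559.0 size 22 18 ang 91
tape/glue top [316.0, 78.0] ctr [850.3, -217.0] rect 852.4 -219.8 size 56 28 ang 78
tape/glue top [290.0, 77.0] ctr [851.4, -138.1] rect 850.5 -138.2 size 59 27 ang 61
```

View pics/w15.png

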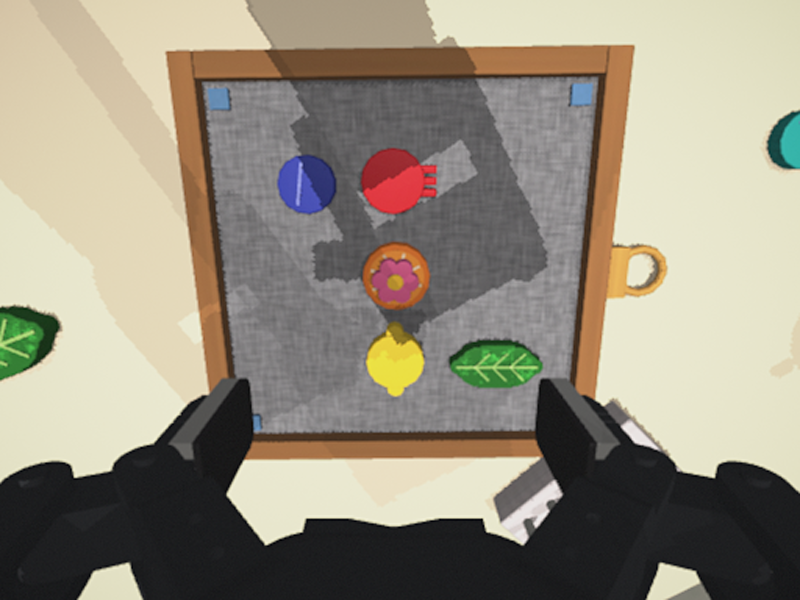

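The flower at (395,280) sits in the middle of the orange at (396,275), about 1 mm off. The leaf (495,364) and plum (306,184) are in place, and the tape and glue sit at their original pixels. Handing in.

```bash
python3 -c "
from plant import sign_off; print(sign_off())"
```

```text
the job is handed in; nothing more can be done
None
```

I placed the orange, leaf, plum and flower in that order, letting go of each before the next, and handed the job in at about 27.5 s of robot time. No verdict is reported.

The last wrist-camera checks showed every placement within its limits:
- **Orange:** about 1 mm from midway between lemon and pomegranate, and level with them.
- **Leaf:** about 69 mm above the lemon's centre (71 mm by an earlier picture), at most 3 mm sideways, and upright to about 1°.
- **Plum:** about 54 mm below the pomegranate's centre, about 1 mm sideways.
- **Flower:** about 1 mm from the orange's middle. A picture just before release had put it 3 mm off; I made a small 1 mm nudge.

The tape roll and glue bottle were at their starting pixels in the final top picture. The pliers looked untouched in the pictures taken while lifting the leaf, and I did not measure them again at the end. During each grasp the fingertips touched the table with about 6 N, well under the limits.

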